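# Seat the slicing insert in the slicer stand

### The arm

A 6-joint arm with a two-finger parallel gripper is mounted at the origin on a cart in front of the work surface, level with it; the furniture and walls round the work are solid. World frame = base frame: x ahead of the robot, y to its left, z up, the work surface at z = 0. Lengths are in m, angles in degrees, forces in N, time in s.
With the tool pointing down it reaches from about 0.325 to 0.85 m from the base axis. Payload 15.5 kg.
Tool frame: the origin (TCP) lies midway between the tips of the shut fingers; the grasp point (between the pads) lies 19 mm behind it; x points along the fingers, y is the direction in which the jaws open and shut, and the axes are right-handed (so a half turn about x gives the same grasp; the last joint's range is limited). The gripper opens to 91 mm and grips with 3 to 60 N. Pads are 32 mm wide; open, the fingers measure 118 mm over their backs; the gripper's body (76 mm by 178 mm) begins 60 mm behind the grasp point.
Start: joints at [-76.003, 28.281, 77.091, -0, 74.628, -5.472], TCP at [0.208, -0.589, 0.187] pointing down, gripper open.
Joint ranges: [-166.48, 166.48], [-47.26, 123.95], [12.59, 153.08], [-70.14, 250.14], [6.76, 159.57], [-176.63, 176.63]. Speed limits (degrees/s): [108.29, 108.29, 147.25, 172.46, 172.46, 172.46].

### API

Orientations are given as [roll, pitch, yaw] about the fixed x, y, z axes, in that order (R = Rz(yaw) Ry(pitch) Rx(roll)).
In Python, from workcell import state, camera, close_job, cut_out, pinpoint gives the robot as it stands.
- The arm moves only by the tool step_arm, never from a script. Its argument "commands" is a list of rows, each a list of 5 numbers: the shift along the tool's x, y, z in cm, then the turn about the tool's x in rad, then the closure, from 0 (fully open) to 1 (shut). A call has 1 to 10 rows; each row shifts and turns the commanded pose from where the row before left it, along the tool's axes as they then stand; what a row does not reach is not made up. A row lasts 1/8 s, in which the tool goes at most 62.5 mm and 10.7 degrees, less where a joint would pass 70% of its speed; a pose out of reach is approached as far as the arm can. A call with a gripper value outside its range is refused whole. The fingers move at their own pace and stop on an object; "newtons" is the grip in N (left out, the last holds). Time passes only in rows, so rows that do not move let the fingers close. It gives the time, the measured TCP pose, the force and the opening at its end, in the units of the state.
- state(): the state, without advancing time (a new reading comes with each control period).
- camera(name): name is "scene" or "top"; returns a dict with "frame" (384x512x3 uint8, blue, green, red), "vfov" (degrees; the focal length in pixels is half the picture's height over the tangent of half this angle, whatever the lens; pixels are square), "cx", "cy" (the principal point, pixels), "D" ([k1, k2, p1, p2, k3] as OpenCV has them; the pictures are not rectified), "rvec" (rotation vector, rad) and "tvec" (3), from world to camera coordinates, as OpenCV has them. Camera axes: x right, y down, z forward; pixel columns grow to the right and rows downward; lengths in m; the calibration is good to about 2 mm. A picture is of the moment at which its call begins. There is no depth.
- close_job(): hands the job in, once; it reports no verdict.
Trained networks look in a picture, given as the dict that the camera call returned (one of the last four; its "shot" number tells which), for a name from the list of things; names that differ only in an ending like _2 or _b are one class to them, and where a whole thing is asked for, a point or a joint stands for the part that bears it (a point fixed in the world has none). Each returns a list of dicts, best first, with "conf" (0 to 1); they miss things now and then, are a little off and sometimes report something else, mostly with a low value. They report only what shows in the picture. A call takes as long as a camera call.
- cut_out(picture, target): "mask" (384x512 bool, what is visible of it) and "xy" ([column, row] in pixels, amid what is visible of it).
- pinpoint(picture, target): "xy" ([column, row] in pixels: a listed point, or the origin of a listed thing).
The state is a dict: "clock": time; "q": joint angles; "dq": joint speeds; "tau": joint torques, N m; "tcp_pos": TCP position; "tool_rot": TCP orientation; "wrist_force": force on the tool from outside, world axes, zero at the start; "wrist_torque": the same for the moment, N m; "grip_width": finger opening in m.
Only numpy, scipy, OpenCV 4.12 (cv2) and the standard library are available. Lean on these libraries where they do the work, as an engineer would, in place of code of your own. Each camera call takes 0.05 s, during which the arm holds its last target.

### The job

Take the slicing insert (the steel plate with an ear on each side and a short handle) out of the wooden rack and fit it in the slicer stand: feel for the two slots and slide its ears down past the spring clips until it sits fully home, upright and level, then let go. Be gentle and never press it on the stand harder than about 25 N. Leave the dough scraper in the rack and the other things standing where they are.

Things in the scene. Friction and masses are not known exactly. Their poses are not given: they have to be found in the camera images.
- insert: Slicing insert: steel panel 90 wide (its y) x 4 thick (x) x 80 high (z) with one long slit, standing in one of the rack's slots. An ear on each side (4 thick, 120 over both) spans 24 to 50 above the lower edge. Origin: middle of the lower edge; z up. About 0.11 kg. Fits the stand either way round.
- insert_handle (a point): Centre of the insert's short black handle, 40 (y) x 14 (x), spanning 80 to 112 above the lower edge (this point: 96). Grasp it here across the 14 mm. Axes as the insert's.
- scraper: Dough scraper, not to be used: steel panel 90 (y) x 4 (x) x 80 (z) without ears or slit; its black handle covers the full 90 mm width, 16 thick, 79 to 109 above the lower edge. It stands in the rack's other slot. Origin: middle of the lower edge; z up.
- rack: Fixed wooden rack, 170 (x) x 124 (y) x 32 high. Two slots along its y, at x = -45 and +45, each 5.5 wide, 20 deep (floor 12 above the worktop), hold the panels loosely. Lift straight up by 30 or more to get free. Origin: centre of the underside.
- stand: Fixed foot of the slicer stand, grey, 120 (x) x 170 (y) x 14 high; origin: centre of the underside, x away from the robot. On it a white carriage with two slotted posts (y = +-48 to +-68) slides stiffly along x (10 N moves it). The carriage was left up to 9 mm off the foot's centre, along x either way, and this is NOT measured: find it by touch.
- seat (a point): Point on the foot's axis 26 above its underside: the height of the insert's origin when fully home. Its x, y differ from the home place only by the carriage's unmeasured shift along x. The ears then lie flat on the slot floors (50 above the underside), the panel hanging between the posts (96 apart). Axes as the foot's.
- search (a point): Point on the foot's axis 79 above its underside. With the insert's origin at this height, square to the foot, its ears pass over the posts' low -x cheeks (tops at 95) but strike the tall +x cheeks (tops at 109, 10 thick). So move it from x = -14 along +x until it touches: its middle plane is then 1.25 beyond the carriage's centre.
- clips (a point): Point on the foot's axis 91 above its underside, where the clips begin. Slots: open at the top, 6.5 wide in x, ears have 2 play at either end in y. A smooth leaf clip on each slot's -x side, 58 to 91 above the underside, presses the ear on the +x cheek with some 3.6 N; pushing the insert down takes 6 to 12 N in the last 32 mm, until it meets the floor.
- salt_shaker: Bystander: salt shaker, 44 dia x 90 high, origin at the underside's centre.
- spice_jar: Bystander: spice jar with a red cap, 45 dia x 106 high, origin at the underside's centre.
- jam_jar: Bystander: jam jar, 66 dia x 108 high, origin at the underside's centre.
- pepper_mill: Bystander: wooden pepper mill, 58 dia x 160 high, origin at the underside's centre.

How it is judged:
By the outcome, as a careful person would: the job done as asked, in the order asked, and still so for the second after the job is handed in, with the robot touching nothing.
It also fails if it takes over 51 s, if anything falls off the work surface, if the arm or the gripper's body presses on something with over 40 N, if the wrist force passes 120 N, or if a joint passes its speed limit or range.

## Working session

There is one attempt and no reset: what is moved stays moved. The work goes in short steps, Python scripts to look and compute and a tool call to move; the robot and the scene stay as the last step left them, time stands still between calls to the robot, and variables do not carry over. Pictures are saved under pics/ and viewed, and the job is handed in when it is done.

Besides the shell and the picture viewer there is one more tool, called by a JSON object that holds its "api" and its "payload". step_arm: Moves the arm, as the interface text tells. Its arguments: {"type":"object","properties":{"commands":{"type":"array","items":{"type":"array","items":{"type":"number"}}},"newtons":{"type":"number"}},"required":["commands"]}

```bash
ls; mkdir -p pics; python3 - <<'E'
from workcell import state, camera, cut_out, pinpoint
import cv2,json,pickle
print(state())
P={}
for n in ("scene","top"):
    c=camera(n); cv2.imwrite(f"pics/{n}0.png",c["frame"])
    print({k:v for k,v in c.items() if k!="frame"})
    R={}
    for t in ["insert","insert_handle","scraper","rack","stand","seat","search","clips","salt_shaker","spice_jar","jam_jar","pepper_mill"]:
        r=pinpoint(c,t); R[t]=[(x["xy"],x["conf"]) for x in r]
        print(n,t,[([round(float(v),1) for v in x["xy"]],round(x["conf"],2)) for x in r[:3]])
    P[n]=(c,R)
pickle.dump(P,open("p0.pkl","wb"))
E
```

```text
pics
{'clock': 0.0, 'q': array([-7.60030390e+01,  2.83143865e+01,  7.71266886e+01, -1.98180270e-03,
        7.46260937e+01, -5.47103057e+00]), 'dq': array([ 0.07567733,  0.01013333, -0.03162149, -0.01521208,  0.00736555,
        0.01567523]), 'tau': array([-5.02223425e-03, -8.78839660e+01, -3.81849933e+01,  7.02345162e-02,
        5.34773560e-02, -6.53764437e-05]), 'tcp_pos': array([ 0.2082029 , -0.58888431,  0.18674629]), 'tool_rot': array([-93.84198755,  89.93280403, 105.62653051]), 'wrist_force': array([ 0.4028988 ,  0.87718963, -0.45846006]), 'wrist_torque': array([ 0.00497309, -0.01872783,  0.00851378]), 'grip_width': 0.09112891719977538}
{'vfov': 52.01709870770639, 'cx': 246.6466815687394, 'cy': 193.3806248089584, 'D': array([-0.07244377,  0.        ,  0.        ,  0.        ,  0.        ]), 'rvec': array([ 0.55080148, -2.90950944,  0.7740323 ]), 'tvec': array([0.56117375, 0.20293787, 1.05700527]), 'shot': 1}
scene insert [([282.3, 152.8], 0.69)]
scene insert_handle [([280.3, 128.8], 0.65), ([304.1, 216.5], 0.42)]
scene scraper [([306.3, 159.8], 0.68)]
scene rack [([291.6, 155.
[... 568 characters left out ...]
51944,  0.11377819]), 'tvec': array([0.07409772, 0.5562841 , 1.23542683]), 'shot': 2}
top insert [([354.3, 198.9], 0.78), ([222.8, 217.8], 0.63)]
top insert_handle [([358.7, 189.0], 0.88), ([353.1, 198.8], 0.6)]
top scraper [([348.0, 230.0], 0.49)]
top rack [([349.9, 212.6], 0.92), ([270.1, 159.8], 0.6), ([219.7, 215.5], 0.34)]
top stand [([222.9, 217.9], 0.84)]
top seat [([219.9, 217.2], 0.84)]
top search []
top clips [([219.2, 215.0], 0.65), ([286.5, 251.5], 0.62)]
top salt_shaker [([284.3, 253.8], 0.59), ([217.3, 215.2], 0.48)]
top spice_jar [([270.5, 159.7], 0.83)]
top jam_jar [([298.1, 134.3], 0.64), ([354.3, 199.2], 0.52)]
top pepper_mill [([187.8, 143.8], 0.6), ([348.1, 213.1], 0.27)]
```

```bash
python3 - <<'E'
import cv2
for n,b in (("scene",(140,80,340,290)),("top",(160,90,410,290))):
    im=cv2.imread(f"pics/{n}0.png"); x0,y0,x1,y1=b
    c=cv2.resize(im[y0:y1,x0:x1],None,fx=3 if n=="top" else 2.8,fy=3 if n=="top" else 2.8,interpolation=cv2.INTER_CUBIC)
    print(c.shape); cv2.imwrite(f"pics/{n}0c.png",c)
E
```

```text
(588, 560, 3)
(600, 750, 3)
```

View pics/scene0.png

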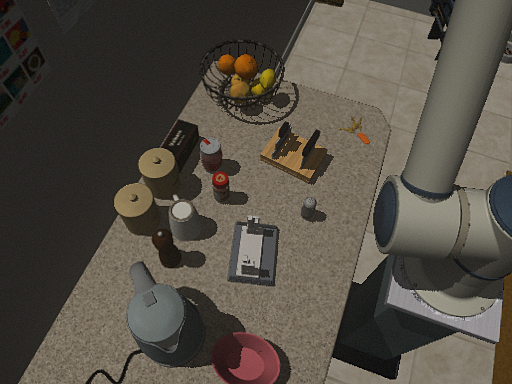

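View pics/top0.png

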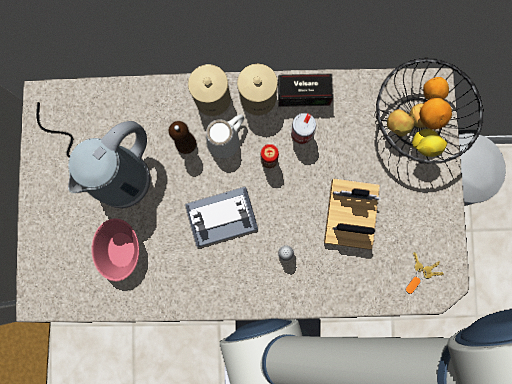

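```bash
ls -la pics
```

```text
total 2008
drwxr-xr-x 2 agent agent   4096 Dec  7 10:04 .
drwxr-xr-x 3 agent agent   4096 Dec  7 10:03 ..
-rw-r--r-- 1 agent agent 365823 Dec  7 10:03 scene0.png
-rw-r--r-- 1 agent agent 500376 Dec  7 10:04 scene0c.png
-rw-r--r-- 1 agent agent 393918 Dec  7 10:03 top0.png
-rw-r--r-- 1 agent agent 774821 Dec  7 10:04 top0c.png
```

View pics/scene0c.png

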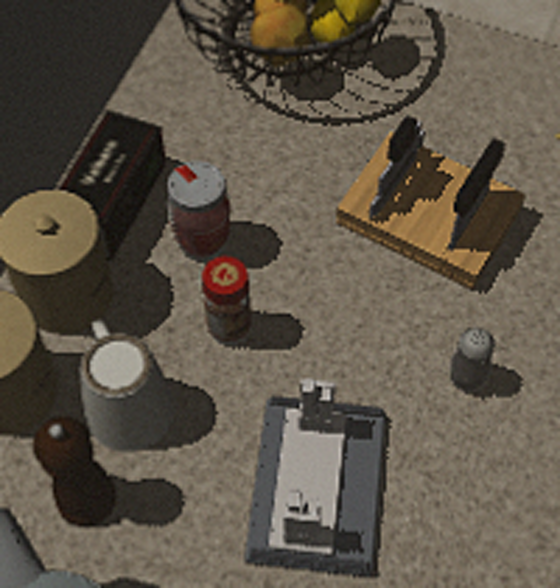

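View pics/top0c.png

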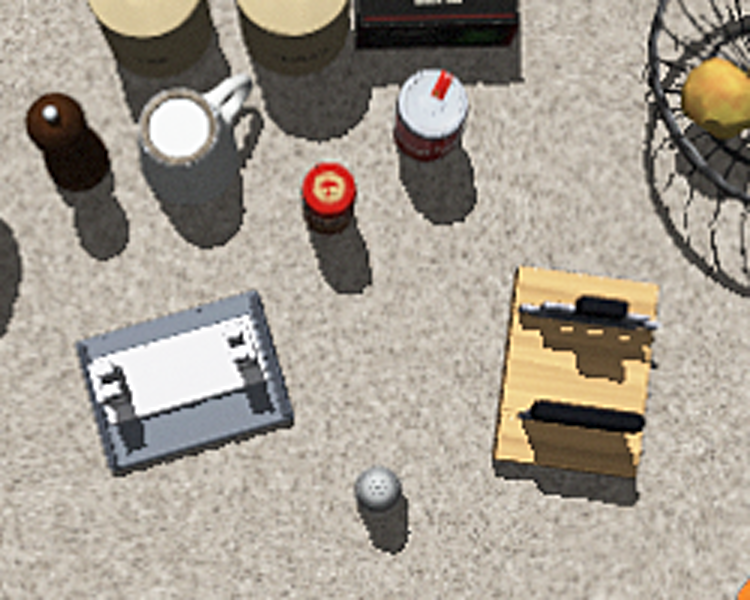

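```bash
cat > h.py <<'E'
import numpy as np, cv2, pickle
from scipy.spatial.transform import Rotation as Ro
def K(c):
    f=192/np.tan(np.radians(c["vfov"]/2)); return np.array([[f,0,c["cx"]],[0,f,c["cy"]],[0,0,1.]])
def proj(c,X):
    return cv2.projectPoints(np.asarray(X,float).reshape(-1,1,3),c["rvec"],c["tvec"],K(c),c["D"])[0].reshape(-1,2)
def ray(c,uv):
    p=cv2.undistortPoints(np.array(uv,float).reshape(-1,1,2),K(c),c["D"]).reshape(-1,2)
    R=cv2.Rodrigues(c["rvec"])[0]; o=-R.T@c["tvec"]; d=np.c_[p,np.ones(len(p))]@R
    return o,d
def onz(c,uv,z):
    o,d=ray(c,uv); return o+d*((z-o[2])/d[:,2])[:,None]
def rot(s): return Ro.from_euler("xyz",s["tool_rot"],degrees=True).as_matrix()
E
python3 - <<'E'
from h import *
P=pickle.load(open("p0.pkl","rb"))
from workcell import state
s=state(); print(rot(s).round(3))
c,R=P["top"]
for t,z in [("stand",0),("seat",.026),("rack",0),("insert_handle",.108),("insert",.012),("scraper",.012),("spice_jar",0),("jam_jar",0),("pepper_mill",0),("salt_shaker",0)]:
    print("top",t,onz(c,[R[t][0][0]],z).round(3))
c,R=P["scene"]
for t,z in [("stand",0),("rack",0),("insert_handle",.108),("insert",.012),("scraper",.012),("spice_jar",0),("jam_jar",0),("pepper_mill",0),("salt_shaker",0)]:
    print("scene",t,onz(c,[R[t][0][0]],z).round(3))
for n,b,f in (("top",(320,170,395,260),6.5),("top",(180,180,265,255),7),("scene",(255,115,335,185),8),("scene",(222,205,287,290),7)):
    im=P[n][0]["frame"]; x0,y0,x1,y1=b
    o=cv2.resize(im[y0:y1,x0:x1],None,fx=f,fy=f,interpolation=cv2.INTER_CUBIC)
    for x in range(x0,x1):
        if x%10==0: cv2.line(o,(int((x-x0+.5)*f),0),(int((x-x0+.5)*f),6),(0,255,0),1); cv2.putText(o,str(x),(int((x-x0+.5)*f)-10,18),0,.35,(0,255,0),1)
    for y in range(y0,y1):
        if y%10==0: cv2.line(o,(0,int((y-y0+.5)*f)),(6,int((y-y0+.5)*f)),(0,255,0),1); cv2.putText(o,str(y),(8,int((y-y0+.5)*f)+4),0,.35,(0,255,0),1)
    nm=f"pics/z_{n}_{x0}.png"; cv2.imwrite(nm,o); print(nm,o.shape)
E
```

```text
[[-0.     0.333 -0.943]
 [ 0.    -0.943 -0.333]
 [-1.    -0.    -0.   ]]
top stand [[0.521 0.155 0.   ]]
top seat [[0.521 0.16  0.026]]
top rack [[ 0.526 -0.185  0.   ]]
top insert_handle [[ 0.574 -0.19   0.108]]
top insert [[ 0.562 -0.196  0.012]]
top scraper [[ 0.479 -0.175  0.012]]
top spice_jar [[0.675 0.023 0.   ]]
top jam_jar [[ 0.744 -0.054  0.   ]]
top pepper_mill [[0.726 0.248 0.   ]]
top salt_shaker [[ 0.422 -0.006  0.   ]]
scene stand [[0.53  0.155 0.   ]]
scene rack [[ 0.525 -0.191  0.   ]]
scene insert_handle [[ 0.572 -0.191  0.108]]
scene insert [[ 0.553 -0.18   0.012]]
scene scraper [[ 0.476 -0.183  0.012]]
scene spice_jar [[0.677 0.017 0.   ]]
scene jam_jar [[ 0.744 -0.059  0.   ]]
scene pepper_mill [[0.731 0.252 0.   ]]
scene salt_shaker [[0.423 0.001 0.   ]]
pics/z_top_320.png (585, 488, 3)
pics/z_top_180.png (525, 595, 3)
pics/z_scene_255.png (560, 640, 3)
pics/z_scene_222.png (595, 455, 3)
```

View pics/z_top_320.png

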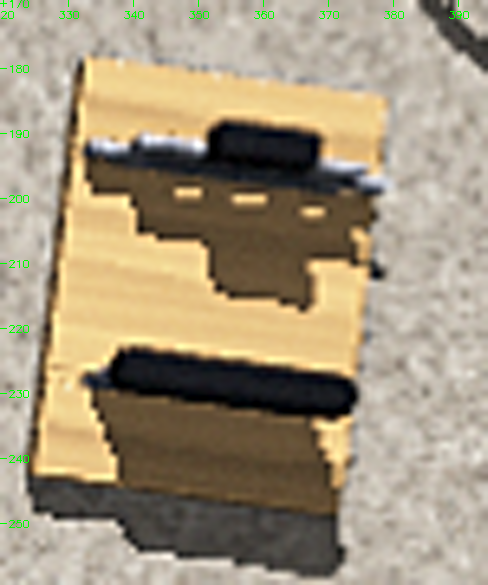

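View pics/z_top_180.png

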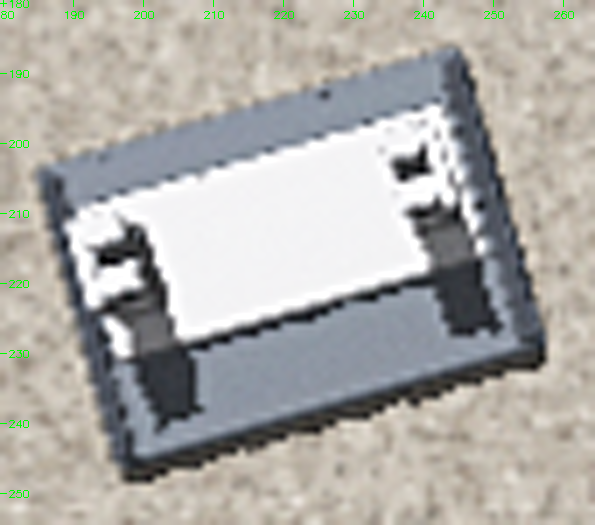

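View pics/z_scene_255.png

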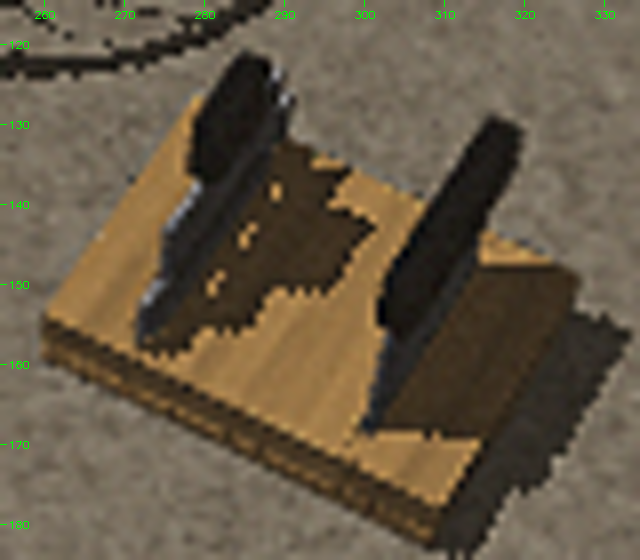

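View pics/z_scene_222.png

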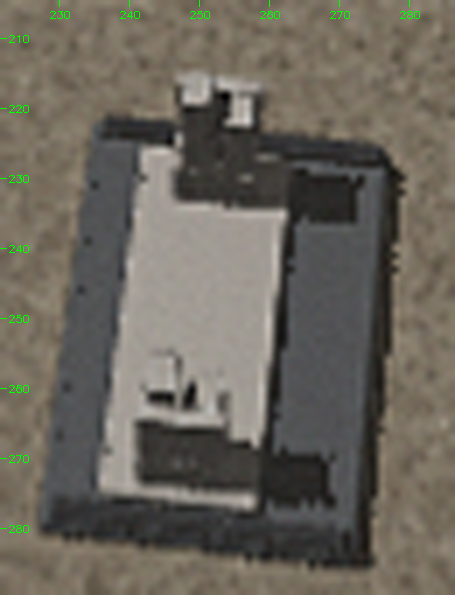

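```bash
cat > fit.py <<'E'
from h import *
from scipy.optimize import minimize
def box(x0,x1,y0,y1,z0,z1): return np.array([[x,y,z] for x in(x0,x1) for y in(y0,y1) for z in(z0,z1)])
S=4
def sil(c,boxes,p,b):
    x0,y0,x1,y1=b; m=np.zeros(((y1-y0)*S,(x1-x0)*S),np.uint8)
    R=Ro.from_euler("z",p[2]).as_matrix()
    for B in boxes:
        uv=(proj(c,B@R.T+[p[0],p[1],0])-[x0,y0]+.5)*S-.5
        h=cv2.convexHull(uv.astype(np.float32)).reshape(-1,2)
        cv2.fillConvexPoly(m,np.round(h*16).astype(np.int32),255,shift=4)
    return cv2.resize(m,(x1-x0,y1-y0),interpolation=cv2.INTER_AREA)/255.
def fit(views,boxes,p0):
    def cost(p):
        return sum(np.abs(sil(c,boxes,p,b)-m[b[1]:b[3],b[0]:b[2]]).sum() for c,m,b in views)
    best=None
    for k in range(3):
        r=minimize(cost,p0,method="Nelder-Mead",options=dict(initial_simplex=np.array([p0]+[np.array(p0)+d for d in ([.01,0,0],[0,.01,0],[0,0,.06])]),xatol=1e-5,fatol=.05))
        p0=r.x
    return r.x,r.fun
E
python3 - <<'E'
from fit import *
from workcell import camera,cut_out
boxes=dict(stand=[box(-.06,.06,-.085,.085,0,.014)],
 rack=[box(-.085,.085,-.062,.062,0,.032)])
V={"stand":[],"rack":[],}
for n in("scene","top"):
    c=camera(n)
    for t in V:
        r=cut_out(c,t)
        for q in r[:2]:
            ys,xs=np.where(q["mask"]); print(n,t,q["conf"],xs.min(),xs.max(),ys.min(),ys.max(),len(xs))
        m=r[0]["mask"]; ys,xs=np.where(m)
        V[t].append((c,m.astype(float),(xs.min()-12,ys.min()-12,xs.max()+12,ys.max()+12)))
pickle.dump(V,open("V.pkl","wb"))
p0=dict(stand=[.524,.157,.28],rack=[.526,-.187,-.1])
for t in V:
    print(t,"both",fit(V[t],boxes[t],p0[t]))
    for v in V[t]: print(fit([v],boxes[t],p0[t]))
    for (c,m,b),n in zip(V[t],("scene","top")):
        im=c["frame"][b[1]:b[3],b[0]:b[2]].copy(); im=cv2.resize(im,None,fx=5,fy=5,interpolation=cv2.INTER_CUBIC)
        mm=cv2.resize(m[b[1]:b[3],b[0]:b[2]].astype(np.uint8),None,fx=5,fy=5,interpolation=cv2.INTER_NEAREST)
        cv2.drawContours(im,cv2.findContours(mm,0,1)[0],-1,(0,0,255),1); cv2.imwrite(f"pics/m_{t}_{n}.png",im)
E
```

```text
scene stand 0.72 227 277 215 285 2830
scene stand 0.51 259 327 129 182 1880
scene rack 0.95 260 326 130 183 1816
scene rack 0.59 273 291 122 155 246
top stand 0.81 185 256 188 246 2872
top stand 0.43 278 293 245 260 206
top rack 0.89 324 378 179 249 2599
stand both (array([0.52370588, 0.15906542, 0.26176378]), np.float64(302.4392156862745))
(array([0.52248271, 0.15859811, 0.24871233]), np.float64(168.87843137254902))
(array([0.5249302 , 0.15947803, 0.25635909]), np.float64(92.13333333333333))
rack both (array([ 0.52083231, -0.18439931, -0.1672617 ]), np.float64(1145.1098039215685))
(array([ 0.51893893, -0.18448028, -0.16153186]), np.float64(452.035294117647))
(array([ 0.52151305, -0.18447264, -0.16775994]), np.float64(669.0078431372549))
```

```bash
python3 - <<'E'
from h import *
from scipy.optimize import least_squares
P=pickle.load(open("p0.pkl","rb"))
def go(name,hx,hy,z,top,scene,p0):
    W=np.array([[hx,hy,z],[hx,-hy,z],[-hx,-hy,z],[-hx,hy,z]]) # FL FR NR NL
    def res(p,views):
        X=W@Ro.from_euler("z",p[2]).as_matrix().T+[p[0],p[1],0]
        return np.concatenate([(proj(P[n][0],X)-np.array(u)).ravel() for n,u in views])
    for vs in ([("top",top),("scene",scene)],[("top",top)],[("scene",scene)]):
        r=least_squares(res,p0,args=(vs,),loss="soft_l1"); print(name,[v[0] for v in vs],r.x.round(4),np.degrees(r.x[2]).round(2),res(r.x,vs).round(1))
go("rack",.085,.062,.032,[(333,178.5),(379,184.3),(371.5,248.2),(325.3,242.5)],[(260,154),(279,126.5),(326.5,148.5),(308.7,178.7)][0:0] or [(260,154),(279,126.5),(326.5,148.5),(308.7,178.7)],[.526,-.187,-.1])
go("stand",.06,.085,.014,[(185.5,203.5),(245.5,186.5),(257,230),(198.5,246)],[(228,279),(235.5,222),(277,226),(274,283)],[.524,.157,.26])
E
```

```text
rack ['top', 'scene'] [ 0.5214 -0.1847 -0.162 ] -9.28 [-0.5 -0.3  0.1  0.3  0.5  0.8 -0.7  0.  -0.9 -0.5 -0.7 -0.2  0.3  0.2
  0.6 -0.7]
rack ['top'] [ 0.5219 -0.1852 -0.1585] -9.08 [-0.5 -0.4  0.2 -0.   0.8  0.5 -0.4 -0.1]
rack ['scene'] [ 0.5206 -0.1838 -0.1676] -9.61 [-0.8 -0.3 -0.4 -0.   0.5  0.7  0.6 -0.3]
stand ['top', 'scene'] [0.5218 0.157  0.2663] 15.26 [-0.9  1.2  0.5 -0.1  1.9 -0.4 -1.6  2.1 -0.7  0.1 -0.5 -1.5  0.7 -1.3
 -0.7  0.9]
stand ['top'] [0.5236 0.1574 0.2472] 14.16 [-0.7 -0.2  0.9 -0.3  1.5 -0.3 -2.3  1. ]
stand ['scene'] [0.5207 0.1575 0.2764] 15.84 [-0.1  0.6 -0.5 -1.1  0.7 -1.2 -0.   1. ]
```

View pics/m_stand_top.png

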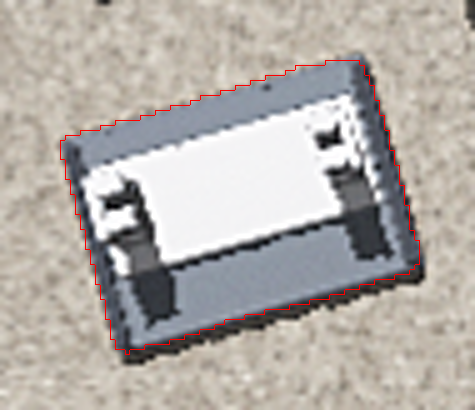

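View pics/m_stand_scene.png

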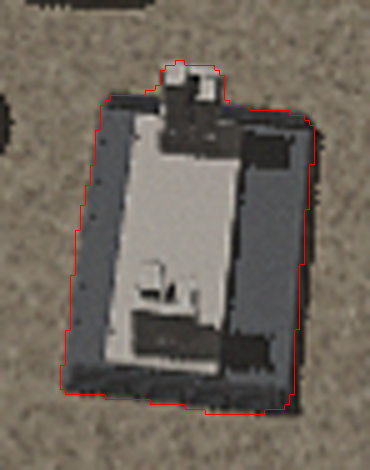

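```bash
python3 - <<'E'
from fit import *
V=pickle.load(open("V.pkl","rb"))["stand"]
for s in (-.005,0,.005,.008):
    B=[box(-.06,.06,-.085,.085,0,.014)]
    for y in (-.068,.048):
        B+=[box(s+.00325,s+.01325,y,y+.02,0.014,.109),box(s-.011,s-.00325,y,y+.02,0.014,.095)]
    print(s,fit(V,B,[.524,.158,.26]),[fit([v],B,[.524,.158,.26]) for v in V])
E
```

```text
-0.005 (array([0.52389377, 0.15914518, 0.26067911]), np.float64(293.7843137254902)) [(array([0.52247289, 0.1590875 , 0.25093995]), np.float64(166.02745098039213)), (array([0.52502148, 0.15959479, 0.25826209]), np.float64(92.50588235294117))]
0 (array([0.52379338, 0.15925881, 0.26353762]), np.float64(267.27450980392155)) [(array([0.52268863, 0.15903333, 0.25233773]), np.float64(143.6156862745098)), (array([0.52502148, 0.15959479, 0.25826209]), np.float64(92.50588235294117))]
0.005 (array([0.52368609, 0.15910905, 0.26235376]), np.float64(257.5490196078431)) [(array([0.52232452, 0.15911189, 0.25107091]), np.float64(124.89019607843136)), (array([0.52502148, 0.15959479, 0.25826209]), np.float64(92.50588235294117))]
0.008 (array([0.52344515, 0.15929302, 0.25433845]), np.float64(257.57254901960783)) [(array([0.52250782, 0.15901225, 0.25054025]), np.float64(123.0)), (array([0.52502148, 0.15959479, 0.25826209]), np.float64(92.50588235294117))]
```

```bash
python3 - <<'E'
from h import *
from workcell import camera,cut_out,pinpoint
C={n:camera(n) for n in("scene","top")}
pickle.dump(C,open("C.pkl","wb"))
for t in("insert","scraper"):
    for n in C:
        for q in cut_out(C[n],t)[:2]:
            ys,xs=np.where(q["mask"]); print(n,t,round(q["conf"],2),q["xy"],xs.min(),xs.max(),ys.min(),ys.max(),len(xs))
            m=q["mask"]&(C[n]["frame"].max(2)<60); ys,xs=np.where(m); print("   dark",xs.mean().round(1),ys.mean().round(1),len(xs),xs.min(),xs.max(),ys.min(),ys.max())
        print(pinpoint(C[n],"insert_handle")[:2])
# predicted model projections: insert with lean
p=np.array([.5214,-.1847]); R=Ro.from_euler("z",-9.2,degrees=True).as_matrix()
for lean in (0,2,4):
    L=Ro.from_euler("y",lean,degrees=True).as_matrix()
    pts=np.array([[sx*.007,sy*.02,z] for z in(.08,.112) for sx in(1,-1) for sy in(1,-1)]+[[0,.06,.05],[0,-.06,.05]])
    X=(pts@L.T+[.045,0,.012])@R.T+np.r_[p,0]
    for n in C: print(lean,n,proj(C[n],X)[4:].round(1).tolist())
print(onz(C["top"],[(360,191.5)],.122))
E
```

```text
scene insert 0.56 [282.8, 136.8] 272 291 122 156 279
   dark 282.3 135.9 235 273 291 122 156
scene insert 0.34 [309.6, 148.2] 301 319 130 167 262
   dark 309.6 146.8 252 301 319 130 167
[]
top insert 0.72 [361.0, 195.6] 332 378 188 199 312
   dark 357.8 194.2 204 333 377 189 199
[{'xy': [359.6, 190.9], 'conf': 0.84}]
scene scraper 0.79 [308.4, 146.9] 301 319 130 167 270
   dark 309.6 146.7 259 301 319 130 167
[]
top scraper 0.86 [353.9, 227.3] 334 373 223 233 265
   dark 354.5 228.6 245 334 373 224 233
[{'xy': [359.6, 190.9], 'conf': 0.84}]
0 scene [[277.6, 129.5], [284.1, 120.3], [281.9, 131.5], [288.3, 122.2], [271.6, 152.9], [290.1, 125.7]]
0 top [[353.1, 187.5], [369.4, 189.7], [352.5, 193.2], [368.8, 195.4], [333.0, 191.7], [379.4, 198.0]]
2 scene [[276.4, 129.0], [282.9, 119.8], [280.7, 130.9], [287.1, 121.6], [271.1, 152.6], [289.6, 125.5]]
2 top [[353.3, 186.0], [369.5, 188.2], [352.7, 191.6], [369.0, 193.8], [333.0, 191.0], [379.5, 197.3]]
4 scene [[275.2, 128.6], [281.7, 119.4], [279.5, 130.3], [285.9, 121.1], [270.6, 152.4], [289.1, 125.3]]
4 top [[353.4, 184.4], [369.7, 186.7], [352.9, 190.0], [369.1, 192.2], [333.1, 190.4], [379.5, 196.7]]
[[ 0.5660787  -0.18995661  0.122     ]]
```

{"api": "step_arm", "payload": {"commands": [[0,-2.57,-4.7,0,0],[0,-2.57,-4.7,0,0],[0,-2.57,-4.7,0,0],[0,-2.57,-4.7,0,0],[0,-2.57,-4.7,0,0],[0,-2.57,-4.7,0,0],[0,-2.57,-4.7,0,0],[0,-2.57,-4.7,0,0],[0,-2.57,-4.7,0,0],[0,-2.57,-4.7,0,0]]}}

```text
clock: 3.35
tcp_pos: [0.5669, -0.1889, 0.1875]
tool_rot: [124.6, 90.0, -35.9]
wrist_force: [0.4, -1.2, 0.0]
grip_width: 0.0913
```

{"api": "step_arm", "payload": {"commands": [[0,0,0,-0.178,0],[0,0,0,-0.178,0],[0,0,0,-0.178,0],[0,0,0,-0.178,0],[0,0,0,-0.178,0],[0,0,0,-0.178,0],[0,0,0,0,0],[0,0,0,0,0]]}}

```text
clock: 4.35
tcp_pos: [0.5658, -0.1903, 0.1873]
tool_rot: [108.0, 90.0, 8.4]
wrist_force: [0.5, -0.6, -0.0]
grip_width: 0.0914
```

```bash
python3 - <<'E'
from h import *
from workcell import state,camera
s=state(); print(rot(s).round(4).tolist(), s["tcp_pos"],s["q"].round(1),s["clock"])
R=rot(s); print(np.degrees(np.arctan2(R[1,1],R[0,1])))
for n in("top","scene"):
    c=camera(n); g=np.array([0.566,-.190,.108]); g=proj(c,[g])[0]
    x,y=g.astype(int); x=min(x,450)
    im=cv2.resize(c["frame"][y-55:y+55,x-55:x+55],None,fx=5,fy=5,interpolation=cv2.INTER_CUBIC); cv2.imwrite(f"pics/g1_{n}.png",im); print(g)
E
```

```text
[[0.0001, 0.986, -0.1665], [0.0, -0.1665, -0.986], [-1.0, 0.0001, -0.0]] [ 0.56580796 -0.19031855  0.18732375] [-24.3  26.   81.2   0.   72.8 -14.7] 4.35
-9.586681130074421
[358.92021111 192.3212939 ]
[282.22788812 129.80563452]
```

View pics/g1_scene.png

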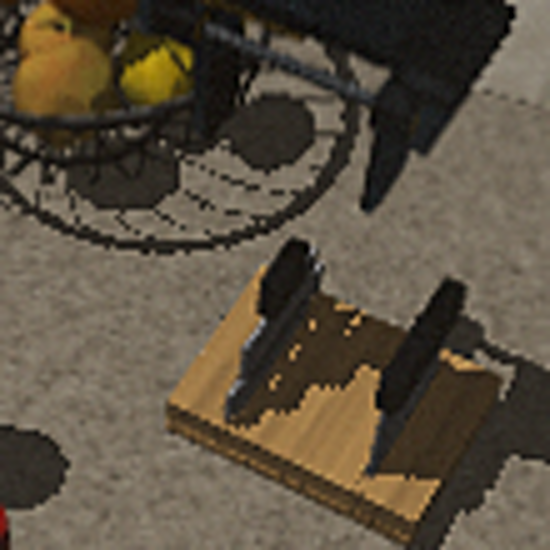

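{"api": "step_arm", "payload": {"commands": [[3.0,0,0,0,0],[3.0,0,0,0,0],[2.4,0,0,0,0],[1.4,0,0,0,0],[0,0,0,0,0],[0,0,0,0,0]]}}

```text
clock: 5.2
tcp_pos: [0.5663, -0.1905, 0.0902]
tool_rot: [76.0, 89.9, -23.4]
wrist_force: [-0.6, 0.5, -0.6]
grip_width: 0.0915
```

{"api": "step_arm", "payload": {"commands": [[0,0,0,0,1],[0,0,0,0,1],[0,0,0,0,1],[0,0,0,0,1],[0,0,0,0,1],[0,0,0,0,1]], "newtons": 6}}

```text
clock: 5.95
tcp_pos: [0.5658, -0.1903, 0.0893]
tool_rot: [-115.0, 90.0, 145.6]
wrist_force: [-0.1, 0.4, -0.6]
grip_width: 0.0341
```

{"api": "step_arm", "payload": {"commands": [[0,0,0,0,1],[0,0,0,0,1],[0,0,0,0,1],[0,0,0,0,1]]}}

```text
clock: 6.45
tcp_pos: [0.5657, -0.1903, 0.0893]
tool_rot: [-93.5, 90.0, 167.1]
wrist_force: [-0.9, -0.1, -0.0]
grip_width: 0.014
```

{"api": "step_arm", "payload": {"commands": [[0,0,0,0,1],[0,0,0,0,1],[0,0,0,0,1],[-0.5,0,0,0,1],[-1.0,0,0,0,1],[-1.0,0,0,0,1],[-1.0,0,0,0,1],[0,0,0,0,1]], "newtons": 35}}

```text
clock: 7.45
tcp_pos: [0.5663, -0.1906, 0.1254]
tool_rot: [74.9, 89.9, -24.4]
wrist_force: [0.2, -0.2, -2.1]
grip_width: 0.0136
```

{"api": "step_arm", "payload": {"commands": [[-2.5,0,0,0,1],[-2.5,0,0,0,1],[-2.5,0,0,0,1],[0,0,0,0,1],[0,0,0,0,1]]}}

```text
clock: 8.07
tcp_pos: [0.5653, -0.1901, 0.1984]
tool_rot: [-105.2, 89.9, 155.4]
wrist_force: [-0.4, 0.4, -1.3]
grip_width: 0.0135
```

```bash
python3 - <<'E'
from h import *
from workcell import state,camera
s=state(); R=rot(s); print(s["tcp_pos"],s["wrist_force"],s["q"].round(1),s["clock"]); print(R.round(4)); print(np.degrees(np.arctan2(R[1,1],R[0,1])))
ims=[]
for n in("top","scene"):
    c=camera(n); pickle.dump(c,open(f"c2_{n}.pkl","wb")); g=s["tcp_pos"]-[0,0,.03]; g=proj(c,[g])[0]
    x,y=g.astype(int); x=min(x,450); y=max(y,45)
    ims.append(cv2.resize(c["frame"][y-45:y+45,x-45:x+45],(390,390),interpolation=cv2.INTER_CUBIC)); print(x-45,y-45)
cv2.imwrite("pics/g2.png",np.hstack(ims))
E
```

```text
[ 0.56528868 -0.19008441  0.19837956] [-0.44161731  0.3755314  -1.30041954] [-24.3  25.4  80.4   0.   74.3 -15. ] 8.075
[[-1.100e-03  9.867e-01 -1.622e-01]
 [ 5.000e-04 -1.622e-01 -9.868e-01]
 [-1.000e+00 -1.200e-03 -3.000e-04]]
-9.337301020559705
318 144
239 71
```

View pics/g2.png

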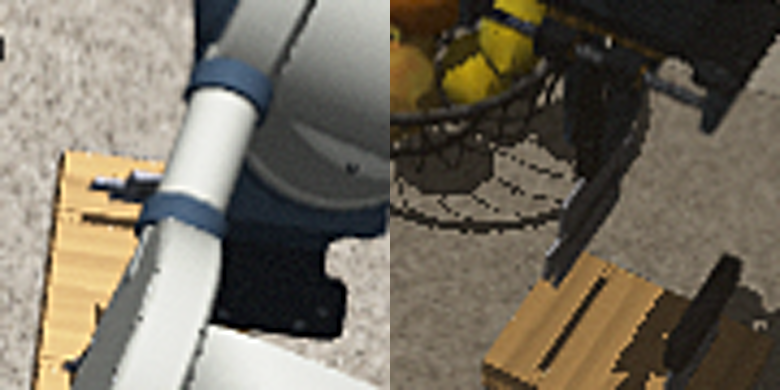

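{"api": "step_arm", "payload": {"commands": [[0,-1.12,-3.31,0,1],[0,-1.12,-3.31,0,1],[0,-1.12,-3.31,0,1],[0,-1.12,-3.31,0,1],[0,-1.12,-3.31,0,1],[0,-1.12,-3.31,0,1],[0,-1.12,-3.31,0,1],[0,-1.12,-3.31,0,1],[0,-1.12,-3.31,0,1],[0,-1.12,-3.31,0,1]]}}

```text
clock: 9.43
tcp_pos: [0.5083, 0.1555, 0.1986]
tool_rot: [-70.4, 89.9, -169.7]
wrist_force: [0.1, -1.2, -0.5]
grip_width: 0.0136
```

{"api": "step_arm", "payload": {"commands": [[0,0,0,-0.105,1],[0,0,0,-0.105,1],[0,0,0,-0.105,1],[0,0,0,-0.105,1],[0,0,0,0,1],[0,0,0,0,1],[0,0,0,0,1]]}}

```text
clock: 10.3
tcp_pos: [0.5089, 0.1545, 0.1992]
tool_rot: [-94.8, 90.0, -170.2]
wrist_force: [-0.5, 0.2, -1.7]
grip_width: 0.0135
```

```bash
cat > st.py <<'E'
from h import *
from workcell import state,camera
s=state(); R=rot(s); print(s["tcp_pos"].round(4),s["wrist_force"].round(2),s["q"].round(1),s["clock"],s["grip_width"]); 
print("toolx",R[:,0].round(4)," yaw",np.degrees(np.arctan2(R[1,1],R[0,1])).round(2))
a=np.radians(14.7); ex=np.array([np.cos(a),np.sin(a),0]); ey=np.array([-np.sin(a),np.cos(a),0])
d=s["tcp_pos"]-[.5237,.1591,0]; print("foot frame mm x %.2f y %.2f"%(1e3*d@ex,1e3*d@ey),"origin z %.4f"%(s["tcp_pos"][2]-.0773), "force foot", (s["wrist_force"]@ex).round(2),(s["wrist_force"]@ey).round(2))
E
cat > look.py <<'E'
import sys
from h import *
from workcell import camera
tag=sys.argv[1]
for n,b in(("scene",(205,165,305,290)),("top",(170,165,270,265))):
    c=camera(n); pickle.dump(c,open(f"{tag}_{n}.pkl","wb")); x0,y0,x1,y1=b; f=4.7 if n=="scene" else 5.5
    o=cv2.resize(c["frame"][y0:y1,x0:x1],None,fx=f,fy=f,interpolation=cv2.INTER_CUBIC)
    for x in range(x0,x1,10): cv2.putText(o,str(x),(int((x-x0+.5)*f)-10,10),0,.33,(0,255,0),1)
    for y in range(y0,y1,10): cv2.putText(o,str(y),(0,int((y-y0+.5)*f)+4),0,.33,(0,255,0),1)
    cv2.imwrite(f"pics/{tag}_{n}.png",o)
E
python3 st.py; python3 look.py a
```

```text
[0.5089 0.1545 0.1992] [-0.46  0.18 -1.71] [10.4 20.1 89.3  0.  70.7 -4.2] 10.3 0.013500161565140856
toolx [-2.e-04 -0.e+00 -1.e+00]  yaw 14.64
foot frame mm x -15.48 y -0.74 origin z 0.1219 force foot -0.4 0.29
```

View pics/a_scene.png

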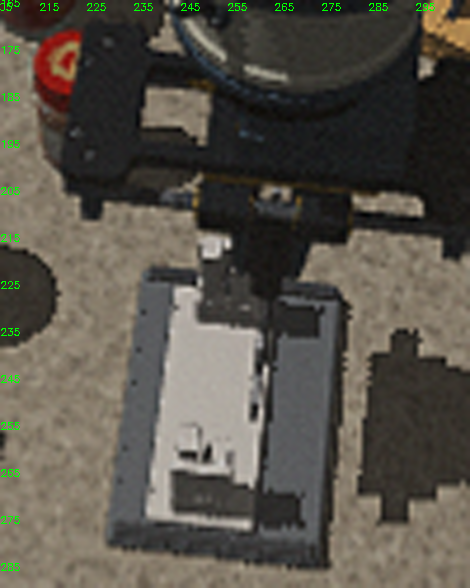

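View pics/a_top.png

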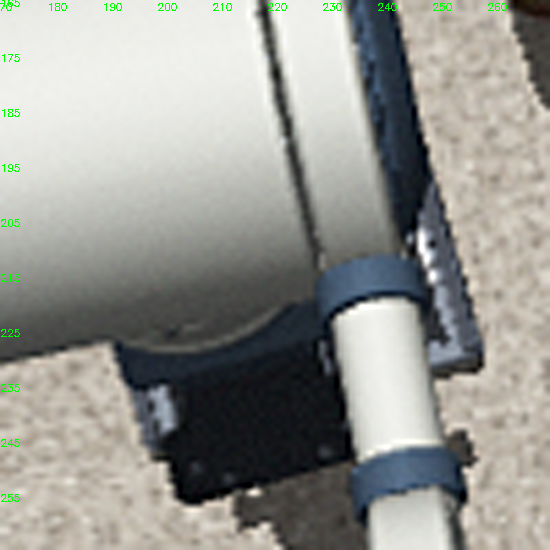

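```bash
python3 - <<'E'
from h import *
c=pickle.load(open("a_scene.pkl","rb"))
a=np.radians(14.7); R=Ro.from_euler("z",a).as_matrix(); o=np.array([.5089,.1545,.1219])
pts={"pan+":(0,.045,0),"pan-":(0,-.045,0),"ear+lo":(0,.06,.024),"ear+hi":(0,.06,.05),"ear-lo":(0,-.06,.024),"ear-hi":(0,-.06,.05),"panTop+":(0,.045,.08)}
x0,y0,x1,y1=235,205,285,275; f=8
im=cv2.resize(c["frame"][y0:y1,x0:x1],None,fx=f,fy=f,interpolation=cv2.INTER_CUBIC); im=np.clip(im.astype(float)*1.6,0,255).astype(np.uint8)
raw=im.copy()
for k,p in pts.items():
    u=proj(c,[R@np.array(p)+o])[0]; print(k,u.round(1)); q=((u-[x0,y0]+.5)*f).astype(int); cv2.drawMarker(im,tuple(map(int,q)),(0,0,255),0,10,1); cv2.putText(im,k,(int(q[0])+6,int(q[1])),0,.35,(0,255,0),1)
cv2.imwrite("pics/a_z.png",np.hstack([raw[:,:390],im[:,:400]])); print(im.shape)
E
```

```text
pan+ [258.1 252.9]
pan- [261.7 219.4]
ear+lo [257.9 255.2]
ear+hi [258.3 251.1]
ear-lo [262.7 209.7]
ear-hi [263.3 204.8]
panTop+ [259.5 239.9]
(560, 400, 3)
```

View pics/a_z.png

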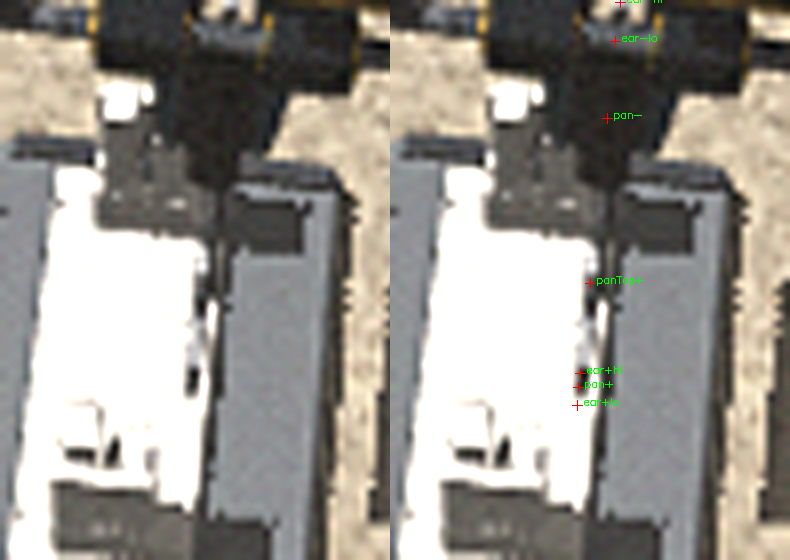

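{"api": "step_arm", "payload": {"commands": [[0,0,-0.15,0,1],[0.8,0,0,0,1],[0.8,0,0,0,1],[0.8,0,0,0,1],[0.5,0,0,0,1],[0.3,0,0,0,1],[0,0,0,0,1],[0,0,0,0,1]]}}

```text
clock: 11.4
tcp_pos: [0.5088, 0.156, 0.1675]
tool_rot: [86.8, 90.0, 11.6]
wrist_force: [-1.2, 0.2, -0.4]
grip_width: 0.0135
```

```bash
python3 st.py; python3 look.py b; cat > zo.py <<'E'
import sys
from h import *
tag,x,y,z=sys.argv[1],*map(float,sys.argv[2:5])
c=pickle.load(open(f"{tag}_scene.pkl","rb"))
a=np.radians(14.7); R=Ro.from_euler("z",a).as_matrix(); o=np.array([x,y,z])
pts={"ear+lo":(0,.06,.024),"ear+hi":(0,.06,.05)}
x0,y0,x1,y1=230,205,280,280; f=8
im=cv2.resize(c["frame"][y0:y1,x0:x1],None,fx=f,fy=f,interpolation=cv2.INTER_CUBIC); raw=np.clip(im.astype(float)*1.5,0,255).astype(np.uint8); im=np.clip((im.astype(float)-60)*1.3,0,255).astype(np.uint8)
for k,p in pts.items():
    u=proj(c,[R@np.array(p)+o])[0]; print(k,u.round(1)); q=((u-[x0,y0]+.5)*f).astype(int); cv2.drawMarker(im,tuple(map(int,q)),(0,0,255),0,10,1)
for yy in (.048,.068,-.048,-.068):
  for sx in (-.011,.0,.011):
    F=Ro.from_euler("z",a).as_matrix()@np.array([sx,yy,.1])+[.5237,.1591,0]; u=proj(c,[F])[0]; q=((u-[x0,y0]+.5)*f).astype(int); cv2.circle(im,tuple(map(int,q)),2,(0,255,0),-1)
cv2.imwrite(f"pics/{tag}_z.png",np.hstack([raw[:,:400],im[:,:400]]))
E
python3 zo.py b .5092 .156 .090
```

```text
[0.5088 0.156  0.1675] [-1.23  0.17 -0.45] [10.6 22.1 91.7  0.  66.2 -4.1] 11.4 0.013469663358163598
toolx [ 4.e-04  1.e-04 -1.e+00]  yaw 14.72
foot frame mm x -15.25 y 0.75 origin z 0.0902 force foot -1.15 0.47
ear+lo [257.  260.5]
ear+hi [257.4 256.6]
```

View pics/b_z.png

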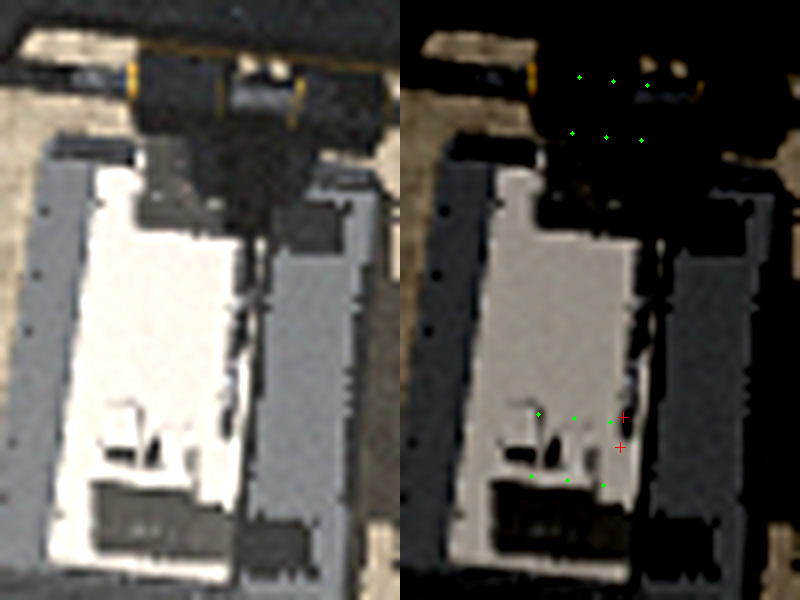

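```bash
python3 - <<'E'
from h import *
c0=pickle.load(open("C.pkl","rb"))["scene"]; c=pickle.load(open("b_scene.pkl","rb"))
Rc=cv2.Rodrigues(c["rvec"])[0]; o=-Rc.T@c["tvec"]; print("cam",o)
a=np.radians(14.7); ex=np.array([np.cos(a),np.sin(a),0]); print("cam side of insert plane",(o-[.5088,.156,.09])@ex)
d=(c["frame"].astype(int)-c0["frame"]).mean(2)
print("diff rows 250-264, cols 250-266"); print("     ",list(range(252,266)))
for r in range(246,266): print(r,d[r,252:266].round(0).astype(int).tolist(), c["frame"][r,252:266].mean(1).round(0).astype(int).tolist())
E
```

```text
cam [0.41095383 0.53127266 1.01105204]
cam side of insert plane 0.0005849738879474624
diff rows 250-264, cols 250-266
      [252, 253, 254, 255, 256, 257, 258, 259, 260, 261, 262, 263, 264, 265]
246 [11, 14, 9, 13, 14, 22, -33, -109, -137, -32, -1, 9, 10, -1] [166, 169, 165, 167, 169, 175, 122, 45, 22, 107, 40, 88, 91, 84]
247 [10, 16, 14, 18, 15, 20, -33, -113, -136, -31, 6, 9, 2, 6] [167, 170, 167, 169, 170, 176, 124, 43, 28, 70, 36, 91, 88, 90]
248 [11, 19, 12, 8, 13, 23, -41, -119, -95, 8, 2, 3, 8, 4] [167, 170, 166, 163, 167, 178, 113, 37, 71, 89, 30, 89, 94, 88]
249 [14, 13, 9, 13, 12, 20, -59, -99, -21, 10, 7, 7, 4, 7] [167, 165, 166, 167, 167, 176, 93, 56, 149, 80, 34, 90, 93, 91]
250 [9, 13, 16, 15, 15, 20, -40, -35, -12, -4, 1, 2, 11, 3] [167, 167, 168, 168, 169, 176, 113, 118, 167, 59, 29, 87, 94, 85]
251 [12, 10, 17, 8, 13, 25, -61, -75, 23, 3, 3, 4, 6, 7] [168, 166, 169, 165, 167, 177, 93, 81, 201, 63, 29, 91, 91, 88]
252 [13, 11, 8, 19, 16, 19, 0, -63, 17, 8, 1, 5, 6, 6] [169, 165, 167, 169, 169, 174, 152, 92, 191, 63, 27, 88, 92, 89]
253 [14, 12, 9, 15, 15, 10, -31, -5
[... 857 characters left out ...]
23, -6, 20, 9, -4, 13, 7, 5, 10] [170, 170, 159, 172, 174, 175, 149, 199, 67, 23, 94, 93, 89, 93]
261 [10, 14, 10, 11, 17, 12, 13, 19, 6, -1, 10, 8, 5, 9] [172, 114, 113, 168, 169, 168, 170, 197, 62, 24, 92, 93, 87, 88]
262 [12, 11, 11, 15, 9, 10, 15, 20, 3, 6, 5, 12, 7, 8] [175, 97, 117, 170, 167, 165, 170, 193, 55, 48, 89, 96, 91, 93]
263 [13, 12, 5, 15, 15, 14, 9, 16, -1, 6, 12, 3, 9, 11] [190, 105, 120, 169, 171, 170, 170, 184, 43, 76, 94, 90, 91, 92]
264 [21, 13, 10, 14, 11, 16, 13, 16, 2, 7, 7, 6, 4, 5] [193, 152, 135, 171, 168, 172, 171, 173, 43, 47, 88, 91, 87, 85]
265 [18, 16, 9, 15, 13, 13, 17, 12, 1, 12, 2, 7, 10, 7] [162, 163, 107, 171, 171, 170, 176, 164, 44, 92, 88, 90, 90, 90]
```

{"api": "step_arm", "payload": {"commands": [[0,0,-0.1,0,1],[0.4,0,0,0,1],[0.4,0,0,0,1],[0.3,0,0,0,1],[0,0,0,0,1],[0,0,0,0,1]]}}

```text
clock: 12.25
tcp_pos: [0.5084, 0.1569, 0.1564]
tool_rot: [118.9, 90.0, 43.6]
wrist_force: [0.1, 0.3, -0.5]
grip_width: 0.0136
```

```bash
python3 st.py
```

```text
[0.5084 0.1569 0.1564] [ 0.08  0.31 -0.49] [10.7 22.8 92.5  0.  64.7 -4. ] 12.25 0.013595179654640346
toolx [ 1.e-04  1.e-04 -1.e+00]  yaw 14.72
foot frame mm x -15.34 y 1.78 origin z 0.0791 force foot 0.16 0.28
```

Height is right and there is no contact. I'll move slowly along +x to find the tall cheeks.

{"api": "step_arm", "payload": {"commands": [[0,0.15,0,0,1],[0,0.15,0,0,1],[0,0.15,0,0,1],[0,0.1,0,0,1],[0,0,0,0,1]]}}

```text
clock: 12.88
tcp_pos: [0.5137, 0.1583, 0.1563]
tool_rot: [-87.8, 90.0, -163.1]
wrist_force: [-0.4, 0.5, -0.9]
grip_width: 0.0139
```

{"api": "step_arm", "payload": {"commands": [[0,0.1,0,0,1],[0,0.1,0,0,1],[0,0.1,0,0,1],[0,0,0,0,1]]}}

```text
clock: 13.38
tcp_pos: [0.5166, 0.1591, 0.1563]
tool_rot: [106.0, 90.0, 30.7]
wrist_force: [-0.4, 0.8, -1.0]
grip_width: 0.0138
```

{"api": "step_arm", "payload": {"commands": [[0,0.1,0,0,1],[0,0.1,0,0,1],[0,0.1,0,0,1],[0,0,0,0,1]]}}

```text
clock: 13.88
tcp_pos: [0.5195, 0.1598, 0.1563]
tool_rot: [-117.5, 90.0, 167.2]
wrist_force: [-0.4, -0.6, -1.4]
grip_width: 0.0134
```

{"api": "step_arm", "payload": {"commands": [[0,0.1,0,0,1],[0,0.1,0,0,1],[0,0,0,0,1]]}}

```text
clock: 14.25
tcp_pos: [0.5215, 0.1603, 0.1563]
tool_rot: [92.8, 90.0, 17.5]
wrist_force: [-0.3, -0.3, -0.2]
grip_width: 0.0137
```

{"api": "step_arm", "payload": {"commands": [[0,0.1,0,0,1],[0,0.1,0,0,1],[0,0,0,0,1]]}}

```text
clock: 14.62
tcp_pos: [0.5234, 0.1609, 0.1563]
tool_rot: [68.0, 90.0, -7.2]
wrist_force: [-0.1, -1.7, -0.8]
grip_width: 0.0139
```

{"api": "step_arm", "payload": {"commands": [[0,0.1,0,0,1],[0,0.1,0,0,1],[0,0,0,0,1]]}}

```text
clock: 15.0
tcp_pos: [0.5254, 0.1614, 0.1563]
tool_rot: [121.7, 90.0, 46.5]
wrist_force: [-0.3, -0.2, -0.9]
grip_width: 0.0136
```

{"api": "step_arm", "payload": {"commands": [[0,0.1,0,0,1],[0,0.1,0,0,1],[0,0,0,0,1]]}}

```text
clock: 15.38
tcp_pos: [0.5273, 0.1619, 0.1563]
tool_rot: [74.4, 90.0, -0.8]
wrist_force: [0.1, -0.2, -1.2]
grip_width: 0.0139
```

{"api": "step_arm", "payload": {"commands": [[0,0.1,0,0,1],[0,0.1,0,0,1],[0,0,0,0,1]]}}

```text
clock: 15.75
tcp_pos: [0.5292, 0.1624, 0.1563]
tool_rot: [91.3, 90.0, 16.0]
wrist_force: [-0.1, -1.3, -0.9]
grip_width: 0.014
```

{"api": "step_arm", "payload": {"commands": [[0,0.08,0,0,1],[0,0.07,0,0,1],[0,0,0,0,1]]}}

```text
clock: 16.12
tcp_pos: [0.5307, 0.1628, 0.1563]
tool_rot: [68.1, 90.0, -7.1]
wrist_force: [-0.7, -0.1, -1.1]
grip_width: 0.0134
```

{"api": "step_arm", "payload": {"commands": [[0,0.08,0,0,1],[0,0.07,0,0,1],[0,0,0,0,1]]}}

```text
clock: 16.5
tcp_pos: [0.5321, 0.1632, 0.1563]
tool_rot: [114.8, 90.0, 39.5]
wrist_force: [0.4, 0.2, -1.8]
grip_width: 0.0135
```

{"api": "step_arm", "payload": {"commands": [[0,0.08,0,0,1],[0,0.07,0,0,1],[0,0,0,0,1]]}}

```text
clock: 16.88
tcp_pos: [0.5332, 0.1634, 0.1563]
tool_rot: [-87.3, 90.0, -162.6]
wrist_force: [-2.6, -0.0, -0.4]
grip_width: 0.0139
```

{"api": "step_arm", "payload": {"commands": [[0,0,0,0,1],[0,0,0,0,1]]}}

```text
clock: 17.12
tcp_pos: [0.5333, 0.1635, 0.1563]
tool_rot: [-98.2, 90.0, -173.5]
wrist_force: [-2.9, -1.4, 0.0]
grip_width: 0.0137
```

{"api": "step_arm", "payload": {"commands": [[0,0.05,0,0,1],[0,0,0,0,1]]}}

```text
clock: 17.38
tcp_pos: [0.5337, 0.1636, 0.1563]
tool_rot: [-93.1, 90.0, -168.3]
wrist_force: [-4.3, -1.6, 1.6]
grip_width: 0.0136
```

```bash
python3 st.py
```

```text
[0.5337 0.1636 0.1563] [-4.27 -1.63  1.57] [10.9 24.8 88.9 -0.  66.3 -3.8] 17.375 0.013584116534153862
toolx [-6.e-04 -1.e-04 -1.e+00]  yaw 14.73
foot frame mm x 10.82 y 1.79 origin z 0.0790 force foot -4.54 -0.49
```

```bash
python3 - <<'E'
from workcell import state
s=state(); print(s["wrist_torque"],s["wrist_force"],s["tau"])
E
```

```text
[-2.95695202e-01  9.33989443e-01 -4.52253612e-04] [-4.27036766 -1.62852378  1.57156982] [-7.87510257e-02 -7.85350943e+01 -3.69781244e+01  2.41889879e-01
 -1.71903480e+00  6.34927209e-02]
```

{"api": "step_arm", "payload": {"commands": [[0,0,0,0,1]]}}

```text
clock: 17.5
tcp_pos: [0.5338, 0.1636, 0.1563]
tool_rot: [-91.6, 90.0, -166.9]
wrist_force: [-4.6, -1.4, 0.6]
grip_width: 0.0136
```

```bash
python3 - <<'E'
from workcell import state
s=state(); print(s["wrist_torque"],s["wrist_force"],s["tau"])
E
```

```text
[-0.3051662   0.97233247  0.08375671] [-4.59455661 -1.42907435  0.61452385] [-8.96228920e-02 -7.87560010e+01 -3.71392393e+01  2.38365037e-01
 -1.77561343e+00  6.23763842e-02]
```

{"api": "step_arm", "payload": {"commands": [[0,-0.2,0,0,1],[0,0,0,0,1]]}}

```text
clock: 17.75
tcp_pos: [0.5325, 0.1632, 0.1565]
tool_rot: [87.8, 89.9, 12.5]
wrist_force: [-0.6, -0.2, -1.8]
grip_width: 0.0138
```

```bash
python3 - <<'E'
from workcell import state
s=state(); print(s["wrist_torque"],s["wrist_force"],s["tau"])
E
python3 st.py
```

```text
[-0.06142066  0.00042578  0.03415439] [-0.56594058 -0.21898964 -1.84042715] [-6.56428188e-02 -7.88558793e+01 -3.46478140e+01  5.40110318e-02
 -1.15511979e-01  1.79190369e-02]
[0.5325 0.1632 0.1565] [-0.57 -0.22 -1.84] [10.9 24.7 89.1  0.  66.1 -3.8] 17.75 0.013830009166905468
toolx [ 1.2e-03  3.0e-04 -1.0e+00]  yaw 14.72
foot frame mm x 9.60 y 1.74 origin z 0.0792 force foot -0.6 -0.07
```

{"api": "step_arm", "payload": {"commands": [[0,-0.3,0,0,1],[0,-0.3,0,0,1],[0,-0.2,0,0,1],[0,0,-0.1,0,1],[0,0,0,0,1]]}}

```text
clock: 18.38
tcp_pos: [0.5241, 0.1621, 0.1564]
tool_rot: [96.2, 90.0, 20.9]
wrist_force: [0.2, 0.4, -1.1]
grip_width: 0.0133
```

```bash
cat > st2.py <<'E'
from workcell import state
import numpy as np
s=state(); a=np.radians(14.7); ex=np.array([np.cos(a),np.sin(a),0]); ey=np.array([-np.sin(a),np.cos(a),0])
d=s["tcp_pos"]-[.5237,.1591,0]; f=s["wrist_force"]; t=s["wrist_torque"]
print("x %.2f y %.2f z %.2f | F %.2f %.2f %.2f | T %.3f %.3f %.3f | t %.2f"%(1e3*d@ex,1e3*d@ey,1e3*s["tcp_pos"][2],f@ex,f@ey,f[2],t@ex,t@ey,t[2],s["clock"]))
E
python3 st2.py
```

```text
x 1.18 y 2.83 z 156.36 | F 0.25 0.31 -1.12 | T -0.049 -0.113 -0.009 | t 18.38
```

{"api": "step_arm", "payload": {"commands": [[0,0,-0.07,0,1],[0,0,0,0,1]]}}

```text
clock: 18.62
tcp_pos: [0.5239, 0.1628, 0.1563]
tool_rot: [121.5, 90.0, 46.2]
wrist_force: [-0.4, 0.3, -2.3]
grip_width: 0.0136
```

```bash
python3 st2.py
```

```text
x 1.12 y 3.52 z 156.31 | F -0.30 0.42 -2.34 | T -0.057 -0.115 -0.023 | t 18.62
```

{"api": "step_arm", "payload": {"commands": [[0,0,-0.07,0,1],[0,0,0,0,1]]}}

```text
clock: 18.88
tcp_pos: [0.5237, 0.1635, 0.1563]
tool_rot: [-132.9, 90.0, 151.9]
wrist_force: [0.4, -0.1, -0.2]
grip_width: 0.0134
```

{"api": "step_arm", "payload": {"commands": [[0,0,-0.07,0,1],[0,0,0,0,1]]}}

```text
clock: 19.12
tcp_pos: [0.5235, 0.1641, 0.1563]
tool_rot: [-77.7, 90.0, -152.9]
wrist_force: [-0.4, 0.3, -1.2]
grip_width: 0.0136
```

```bash
python3 st2.py
```

```text
x 1.08 y 4.89 z 156.31 | F -0.34 0.35 -1.15 | T -0.008 -0.084 -0.006 | t 19.12
```

{"api": "step_arm", "payload": {"commands": [[0,0,-0.07,0,1],[0,0,0,0,1]]}}

```text
clock: 19.38
tcp_pos: [0.5233, 0.1648, 0.1563]
tool_rot: [68.4, 90.0, -6.9]
wrist_force: [-0.4, 0.5, -0.6]
grip_width: 0.0137
```

```bash
python3 st2.py
```

```text
x 1.09 y 5.61 z 156.34 | F -0.23 0.53 -0.58 | T -0.009 -0.105 -0.091 | t 19.38
```

{"api": "step_arm", "payload": {"commands": [[0,0,-0.07,0,1],[0,0,0,0,1]]}}

```text
clock: 19.62
tcp_pos: [0.5232, 0.1653, 0.1563]
tool_rot: [3.1, 90.0, -72.2]
wrist_force: [0.9, -0.9, -0.8]
grip_width: 0.0139
```

```bash
python3 st2.py
```

```text
x 1.09 y 6.16 z 156.34 | F 0.61 -1.04 -0.77 | T -0.427 -0.134 -0.017 | t 19.62
```

{"api": "step_arm", "payload": {"commands": [[0,0,0.17,0,1],[0,0,0.17,0,1],[0,0.25,0,0,1],[0,0.25,0,0,1],[0,0.2,0,0,1],[0,0.1,0,0,1],[0,0,0,0,1],[0,0,0,0,1]]}}

```text
clock: 20.62
tcp_pos: [0.5317, 0.1642, 0.1563]
tool_rot: [-39.1, 90.0, -114.4]
wrist_force: [-0.5, -0.2, -2.0]
grip_width: 0.0135
```

```bash
python3 st2.py
```

```text
x 9.03 y 2.88 z 156.33 | F -0.51 -0.08 -2.00 | T -0.045 -0.101 -0.001 | t 20.62
```

{"api": "step_arm", "payload": {"commands": [[0.25,0,0,0,1],[0.25,0,0,0,1],[0.25,0,0,0,1],[0.25,0,0,0,1],[0,0,0,0,1]]}}

```text
clock: 21.25
tcp_pos: [0.5316, 0.1642, 0.1461]
tool_rot: [-91.9, 90.0, -167.2]
wrist_force: [-0.5, -0.7, -1.2]
grip_width: 0.0134
```

```bash
python3 st2.py
```

```text
x 8.93 y 2.88 z 146.07 | F -0.63 -0.56 -1.23 | T -0.034 -0.062 0.001 | t 21.25
```

{"api": "step_arm", "payload": {"commands": [[0.2,0,0,0,1],[0.2,0,0,0,1],[0.2,0,0,0,1],[0,0,0,0,1]]}}

```text
clock: 21.75
tcp_pos: [0.5317, 0.1641, 0.1401]
tool_rot: [-88.6, 90.0, -163.9]
wrist_force: [0.4, 0.4, -0.8]
grip_width: 0.0134
```

```bash
python3 st2.py
```

```text
x 8.97 y 2.87 z 140.15 | F 0.44 0.27 -0.79 | T -0.052 -0.095 0.039 | t 21.75
```

{"api": "step_arm", "payload": {"commands": [[0.2,0,0,0,1],[0.2,0,0,0,1],[0.2,0,0,0,1],[0,0,0,0,1]]}}

```text
clock: 22.25
tcp_pos: [0.5317, 0.1641, 0.1342]
tool_rot: [-81.9, 90.0, -157.2]
wrist_force: [-0.3, 0.1, -2.6]
grip_width: 0.0134
```

```bash
python3 st2.py
```

```text
x 9.05 y 2.84 z 134.21 | F -0.31 0.16 -2.61 | T -0.065 -0.286 0.012 | t 22.25
```

{"api": "step_arm", "payload": {"commands": [[0.2,0,0,0,1],[0.2,0,0,0,1],[0,0,0,0,1]]}}

```text
clock: 22.62
tcp_pos: [0.5318, 0.1642, 0.1304]
tool_rot: [77.9, 90.0, 2.6]
wrist_force: [-0.8, -1.4, 2.6]
grip_width: 0.0139
```

```bash
python3 st2.py
```

```text
x 9.12 y 2.88 z 130.40 | F -1.11 -1.19 2.62 | T -0.026 -0.046 0.052 | t 22.62
```

{"api": "step_arm", "payload": {"commands": [[0.2,0,0,0,1],[0.2,0,0,0,1],[0.2,0,0,0,1],[0,0,0,0,1]]}}

```text
clock: 23.12
tcp_pos: [0.5318, 0.1642, 0.1244]
tool_rot: [72.6, 90.0, -2.7]
wrist_force: [-1.1, -0.9, 3.6]
grip_width: 0.0139
```

```bash
python3 st2.py
```

```text
x 9.09 y 2.87 z 124.42 | F -1.35 -0.61 3.56 | T 0.000 0.051 0.068 | t 23.12
```

{"api": "step_arm", "payload": {"commands": [[0.2,0,0,0,1],[0.2,0,0,0,1],[0.2,0,0,0,1],[0,0,0,0,1]]}}

```text
clock: 23.62
tcp_pos: [0.5318, 0.1642, 0.1184]
tool_rot: [78.7, 90.0, 3.4]
wrist_force: [-1.1, -0.4, 3.8]
grip_width: 0.0134
```

```bash
python3 st2.py
```

```text
x 9.15 y 2.85 z 118.42 | F -1.16 -0.06 3.78 | T -0.042 0.074 0.089 | t 23.62
```

{"api": "step_arm", "payload": {"commands": [[0.2,0,0,0,1],[0.2,0,0,0,1],[0.2,0,0,0,1],[0.2,0,0,0,1],[0.2,0,0,0,1],[0,0,0,0,1]]}}

```text
clock: 24.38
tcp_pos: [0.5319, 0.1642, 0.1084]
tool_rot: [80.3, 90.0, 5.1]
wrist_force: [-0.6, -0.4, 4.1]
grip_width: 0.0138
```

```bash
python3 st2.py
```

```text
x 9.19 y 2.85 z 108.39 | F -0.70 -0.21 4.07 | T -0.014 -0.046 0.075 | t 24.38
```

{"api": "step_arm", "payload": {"commands": [[0.1,0,0,0,1],[0.1,0,0,0,1],[0,0,0,0,1]]}}

```text
clock: 24.75
tcp_pos: [0.5319, 0.1642, 0.1065]
tool_rot: [88.7, 90.0, 13.4]
wrist_force: [-0.8, -0.2, 5.8]
grip_width: 0.0136
```

```bash
python3 st2.py
```

```text
x 9.27 y 2.86 z 106.51 | F -0.85 -0.03 5.76 | T -0.057 -0.022 0.053 | t 24.75
```

Now 0.5–1 mm at a time until it meets the floor.

{"api": "step_arm", "payload": {"commands": [[0.1,0,0,0,1],[0.05,0,0,0,1],[0,0,0,0,1]]}}

```text
clock: 25.12
tcp_pos: [0.532, 0.1642, 0.105]
tool_rot: [86.9, 90.0, 11.6]
wrist_force: [-0.5, -0.3, 6.8]
grip_width: 0.0134
```

{"api": "step_arm", "payload": {"commands": [[0.05,0,0,0,1],[0.05,0,0,0,1],[0,0,0,0,1]]}}

```text
clock: 25.5
tcp_pos: [0.532, 0.1642, 0.1041]
tool_rot: [87.5, 90.0, 12.2]
wrist_force: [-1.4, -0.5, 6.6]
grip_width: 0.0134
```

{"api": "step_arm", "payload": {"commands": [[0.05,0,0,0,1],[0,0,0,0,1]]}}

```text
clock: 25.75
tcp_pos: [0.532, 0.1643, 0.1036]
tool_rot: [86.5, 90.0, 11.2]
wrist_force: [-0.1, 0.6, 7.0]
grip_width: 0.0134
```

{"api": "step_arm", "payload": {"commands": [[0.05,0,0,0,1],[0,0,0,0,1]]}}

```text
clock: 26.0
tcp_pos: [0.5321, 0.1643, 0.1032]
tool_rot: [87.5, 90.0, 12.2]
wrist_force: [-0.6, -0.4, 9.2]
grip_width: 0.0142
```

{"api": "step_arm", "payload": {"commands": [[0.04,0,0,0,1],[0,0,0,0,1]]}}

```text
clock: 26.25
tcp_pos: [0.5322, 0.1643, 0.1032]
tool_rot: [86.1, 89.9, 10.8]
wrist_force: [-3.1, -0.3, 14.7]
grip_width: 0.0136
```

```bash
python3 st2.py
```

```text
x 9.50 y 2.86 z 103.17 | F -3.07 0.48 14.69 | T -0.000 0.456 0.080 | t 26.25
```

{"api": "step_arm", "payload": {"commands": [[0.02,0,0,0,1],[0,0,0,0,1]]}}

```text
clock: 26.5
tcp_pos: [0.5323, 0.1643, 0.1031]
tool_rot: [86.0, 89.9, 10.7]
wrist_force: [-4.9, -0.7, 18.0]
grip_width: 0.0137
```

```bash
python3 st2.py
```

```text
x 9.60 y 2.87 z 103.13 | F -4.91 0.56 17.97 | T -0.006 0.606 0.025 | t 26.50
```

{"api": "step_arm", "payload": {"commands": [[-0.06,0,0,0,1],[0,0,0,0,1],[0,0,0,0,0.6],[0,0,0,0,0.4],[0,0,0,0,0.4],[0,0,0,0,0.4]]}}

```text
clock: 27.25
tcp_pos: [0.5317, 0.1642, 0.1027]
tool_rot: [-97.6, 90.0, -172.8]
wrist_force: [0.3, 0.4, -0.8]
grip_width: 0.0506
```

```bash
python3 st2.py
```

```text
x 9.03 y 2.88 z 102.73 | F 0.39 0.31 -0.75 | T -0.049 -0.098 -0.019 | t 27.25
```

{"api": "step_arm", "payload": {"commands": [[-1.0,0,0,0,0.4],[-2.5,0,0,0,0.4],[-3.5,0,0,0,0.4],[-3.5,0,0,0,0.4],[-3.0,0,0,0,0.4],[0,0,4,0,0.4],[0,0,4,0,0.4],[0,0,4,0,0.4],[0,0,4,0,0.4],[0,0,4,0,0.4]]}}

```text
clock: 28.5
tcp_pos: [0.5828, -0.0305, 0.2387]
tool_rot: [72.4, 90.0, -2.9]
wrist_force: [0.9, 0.1, 0.1]
grip_width: 0.0548
```

{"api": "step_arm", "payload": {"commands": [[0,0,4,0,0.4],[0,0,4,0,0.4],[0,-1,4,0,0.4],[0,-2,4,0,0.4],[0,0,0,0,0.4]]}}

```text
clock: 29.12
tcp_pos: [0.5936, -0.1944, 0.2383]
tool_rot: [2.4, 90.0, -73.1]
wrist_force: [-0.1, -1.3, 0.4]
grip_width: 0.0548
```

```bash
python3 st2.py; python3 look.py e; python3 - <<'E'
from h import *
for n in("scene","top"): cv2.imwrite(f"pics/e_full_{n}.png",pickle.load(open(f"e_{n}.pkl","rb"))["frame"])
E
```

```text
x -22.05 y -359.68 z 238.34 | F -0.46 -1.18 0.44 | T -0.012 -0.130 0.004 | t 29.12
```

View pics/e_scene.png

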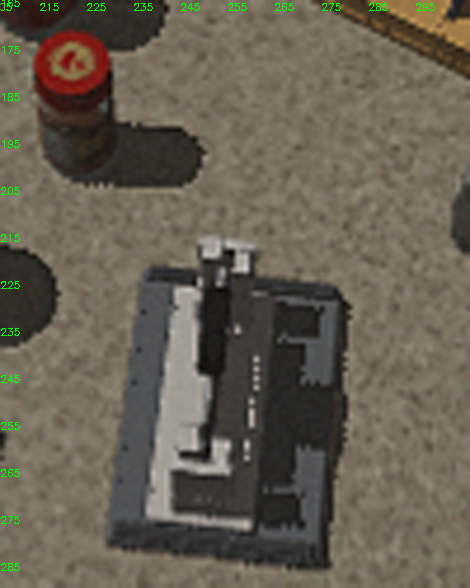

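View pics/e_top.png

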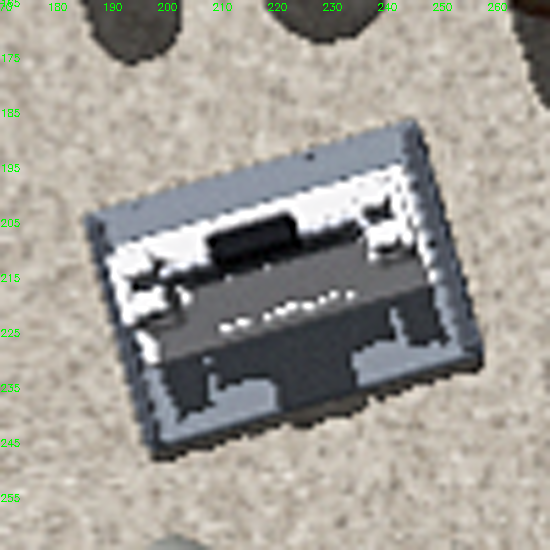

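View pics/e_full_scene.png

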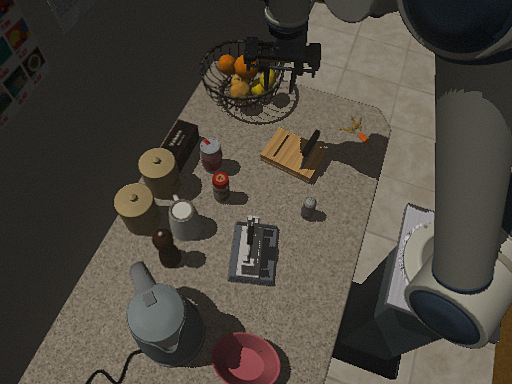

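```bash
python3 - <<'E'
from h import *
R=Ro.from_euler("z",np.radians(14.7)).as_matrix()
c=pickle.load(open("e_top.pkl","rb")); d=pickle.load(open("e_scene.pkl","rb"))
o=np.array([.5237,.1591,0])+R@np.array([.0098,0,.026])
for dz in (0,.006):
  X=[R@np.array([sx*.007,sy*.02,z])+o+[0,0,dz] for z in(.112,.08) for sx in(1,-1) for sy in(1,-1)]
  print(dz,"top",proj(c,X).round(1).tolist(),"\n   scene",proj(d,X).round(1).tolist())
for n,k in(("top",c),("scene",d)):
    x0,y0,x1,y1=(200,195,235,225) if n=="top" else (238,215,262,260)
    m=(k["frame"][y0:y1,x0:x1].max(2)<38).astype(np.uint8); N,l,s,ce=cv2.connectedComponentsWithStats(m); i=1+np.argmax(s[1:,4]); print(n,s[i]+[x0,y0,0,0,0],ce[i]+[x0,y0])
E
```

```text
0 top [[206.2, 207.4], [222.3, 202.8], [207.7, 213.0], [223.8, 208.4], [207.8, 208.8], [223.4, 204.3], [209.3, 214.3], [224.9, 209.8]] 
   scene [[246.0, 239.5], [247.9, 224.5], [251.8, 240.1], [253.6, 225.1], [245.8, 244.6], [247.7, 229.9], [251.5, 245.2], [253.2, 230.5]]
0.006 top [[205.9, 207.2], [222.0, 202.5], [207.5, 212.8], [223.6, 208.1], [207.5, 208.6], [223.2, 204.0], [209.0, 214.0], [224.7, 209.5]] 
   scene [[246.0, 238.5], [247.9, 223.4], [251.9, 239.2], [253.6, 224.0], [245.9, 243.6], [247.7, 228.9], [251.5, 244.3], [253.3, 229.5]]
top [205 204  27  13 141] [216.60283688 209.68085106]
scene [247 226   7  20 100] [250.26 234.78]
```

```bash
python3 - <<'E'
from workcell import state,close_job
s=state(); print(s["clock"],s["wrist_force"]); print(close_job())
E
```

```text
29.225 [0.02657514 1.48677909 0.13724693]
the job is handed in; nothing more can be done
None
```

The slicing insert is in the slicer stand with both ears in their slots and down on the slot floors. I let go of it and handed the job in at 29.2 s.

- **Finding the slots:** I felt for the slots along x with about 5 N on the tall cheeks. The force was even on both ears, so the insert was square to the stand. I also touched one post with about 2 N to centre the insert in y. I didn't touch the opposite post, but an earlier camera estimate agreed to about 0.5 mm.
- **Fitting:** Pushing past the clips took roughly 4–9 N. The insert then stopped hard on the floor at the expected height, TCP z 103.1 mm against 103.3 expected. The peak press was about 18 N measured, roughly 19–20 N with the insert's weight. There was no sideways moment, so it sits level.
- **Last checks:** After I let go and moved the arm away, both cameras showed the insert upright in the slots, with its handle within about 1–2 pixels of where it should be when fully home. That picture check is coarse, about 2.5 mm per pixel, so the exact height rests on the floor contact.
- **Everything else:** The scraper was still in the rack and nothing else looked moved. The gripper was clear, with near-zero wrist force.

The first camera estimate of the insert's place in the grip was about 3 mm off in y. I corrected this by touch before lowering the insert. No checks failed.

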